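Seat a fired clay house in the corner of a sloping easel

ROBOT

A 6-joint arm with a two-finger parallel gripper is mounted at the origin on the work surface. World frame = base frame: x ahead of the robot, y to its left, z up, the work surface at z = 0. Lengths are in m, angles in rad, forces in N, time in s.
With the tool pointing down it reaches from about 0.35 to 0.875 m from the base axis. Payload 4.2 kg.
Tool frame: the origin (TCP) lies at the very end of the fingers, on their centre line; the grasp point (between the pads) lies 19 mm behind it (r.grasp_offset is the distance from the TCP to the grasp point, in m); z points along the fingers, y is the line along which they close (so a half turn about z gives the same grasp; the last joint's range is limited). The gripper opens to 87 mm and grips with 3 to 60 N. Pads are 19 mm wide; open, the fingers measure 117 mm over their backs; the gripper's body (75 mm by 190 mm) begins 51 mm behind the grasp point.
Start: joints at [-0.876, 0.385, 0.008, 0, -1.194, -0.259], TCP at [0.264, -0.567, 0.223] pointing down, gripper open.
Joint ranges: [-3.14, 3.14], [-1.21, 2.06], [-1.07, 1.41], [-3.16, 2.05], [-2.99, -0.16], [-3.1, 3.1]. Speed limits (rad/s): [2.79, 2.79, 3.14, 3.14, 3.14, 3.14].

INTERFACE

Orientations are given as a unit quaternion [x, y, z, w].
In Python, from station import r, cams, workorder gives the robot as it stands. The module is installed in compiled form; this text tells all that it offers.
- The arm moves only by the tool arm_command, never from a script. Its arguments are lists of equal length, an entry for each row: "translation": the shift along the tool's x, y, z in m, a list of three; "yaw": the turn about the tool's z in degrees. In form: {"translation": [[x, y, z], ...], "yaw": [yaw, ...]}. A call has 1 to 10 rows; each row shifts and turns the commanded pose from where the row before left it, along the tool's axes as they then stand; what a row does not reach is not made up. A row lasts 1/10 s, in which the tool goes at most 50 mm and 8.59 degrees, less where a joint would pass 70% of its speed; a pose out of reach is approached as far as the arm can. A call with a gripper value outside its range is refused whole. "fingers" is the opening, from 0 (shut) to 1 (fully open), set as the call begins (left out, the last holds). The fingers move at their own pace and stop on an object; "newtons" is the grip in N (left out, the last holds). Time passes only in rows, so rows that do not move let the fingers close. It gives the time, the measured TCP pose, the force, the opening and the grip force at its end, in the units of the state.
- r.get_obs(): the state, without advancing time (a new reading comes with each control period).
- cams.snapshot(name): name is "scene" or "top"; returns a dict with "frame" (400x640x3 uint8, blue, green, red), "fov_y" (degrees; the focal length in pixels is half the picture's height over the tangent of half this angle, whatever the lens; pixels are square), "cx", "cy" (the principal point, pixels), "distortion" ([k1, k2, p1, p2, k3] as OpenCV has them; the pictures are not rectified), "cam_to_world" (4x4, takes a point from camera to world coordinates). Camera axes: x right, y down, z forward; pixel columns grow to the right and rows downward; lengths in m; the calibration is good to about 2 mm. A picture is of the moment at which its call begins. There is no depth.
- workorder.finish_job(): hands the job in; it is judged then, once.
The state is a dict: "clock": time; "qpos": joint angles; "qd": joint speeds; "effort": joint torques, N m; "eef_pos": TCP position; "eef_rot": TCP orientation; "force": force on the tool from outside, world axes, zero at the start; "wrist_torque": the same for the moment, N m; "finger_gap": opening from 0.0 (shut) to 1.0 (fully open); "gripper_force": force on a finger pad.
Only numpy, scipy, OpenCV 4.12 (cv2) and the standard library are available. Lean on these libraries where they do the work, as an engineer would, in place of code of your own. Each camera call takes 0.05 s, during which the arm holds its last target. There are 200 camera calls.

TASK

Lay the little fired-clay house flat, face up and roof uphill, on the open upper part of the sloping board, clear of the ledge and the side stop, and let go so that it slides down against the ledge by itself. Then push it along the ledge with the fingers until you feel it bear on the side stop with about 6 N, keep that push steady for a second, and leave it sitting squarely in the corner. The clay is brittle: set it down and push gently, never pressing it against any part of the easel with more than 20 N, and leave the other pottery alone.

Things in the scene. Friction and masses are not known exactly. Their poses are not given: they have to be found in the camera images.
- house: loose pale glazed clay plaque like a house, 12 mm thick, about 80 to 150 g: walls 60 x 60 mm, gable roof 30 mm higher. Origin: centre of the 60 mm square on the underside. x across it (parallel side walls at -30 and +30 mm, where to grip), y to the roof (foot edge at -30 mm, gable at +60 mm), z out of the face. Starts face up, flat on the table. Centre of mass at y = 8 mm
- gable (a point): the tip of the house's roof, on its face: 60 mm from the origin along y and 12 mm along z
- board: smooth, rigid grey board of the fixed easel, 200 x 200 mm clear. Origin: on its surface in the locating corner, where the inner faces of ledge and side stop meet, 34 mm above the table. x runs along the ledge away from the side stop (10 degrees uphill), y up the slope from the ledge (24 degrees uphill), z is its normal. Fully seated, the house is at x = 30, y = 30, z = 0 mm, axes parallel to these
- ledge: dark rigid wooden strip along the board's low edge, 12 mm wide, 10 mm above the board; origin and axes as the board's, its inner face is the plane y = 0. The glazed clay is slippery (friction about 0.3, varying, in the fingers too): released on the board, it slides down to the ledge, but may stop short of the side stop
- side_stop: dark wooden strip along the side of the board, rigid, 12 mm wide, 200 mm long, standing 10 mm above the board; origin and axes as the board's, its inner face is the plane x = 0
- fruit_plaque: bystander: loose round clay plaque, 72 mm across, 11 mm thick, with two leaves; origin at the centre of its underside
- cup: bystander: loose blue glazed cup, 76 mm across, 75 mm high; origin at the centre of its underside
- jar: bystander: loose jar with a red lid, 70 mm across, 100 mm high; origin at the centre of its underside
There are look-alikes about, which are no part of the job. What is shaped like the house but green is not meant.

How it is judged:
On the way, in this order (a step that is already met when the one before it is completed fails the run):
1. the house lies flat on the board, face up and roof uphill, let go of while still above the ledge (angle between the z axis of house and the z axis of board, either way round below 0.07 rad and z of house in the frame of board between -0.003 and 0.003 m and z of gable in the frame of board above 0.008 m and contact force between house and the fingers below 0.05 N and y of house in the frame of board above 0.036 m and x of house in the frame of board above 0.032 m and y of gable in the frame of board above 0.085 m), for 0.02 s.
2. it has slid down and rests on the ledge, untouched by the fingers (angle between the z axis of house and the z axis of board, either way round below 0.07 rad and z of house in the frame of board between -0.003 and 0.003 m and z of gable in the frame of board above 0.008 m and contact force between house and the fingers below 0.05 N and y of house in the frame of board below 0.0325 m and linear speed of house below 0.02 m/s), for 0.1 s.
3. it is pressed steadily against the side stop with 3.5 to 9 N, its foot on the ledge (angle between the z axis of house and the z axis of board, either way round below 0.07 rad and z of house in the frame of board between -0.003 and 0.003 m and z of gable in the frame of board above 0.008 m and contact force between house and side_stop between 3.5 and 9 N and y of house in the frame of board below 0.033 m), for 0.4 s.
At the end, for the whole second after the job is handed in: The house lies flat on the board, face up and roof uphill, in the corner: its foot within 2.5 mm of the ledge, its side within 2.5 mm of the side stop, square to within 0.05 rad, at rest and released (angle between the z axis of house and the z axis of board, either way round below 0.07 rad and z of house in the frame of board between -0.003 and 0.003 m and z of gable in the frame of board above 0.008 m and x of house in the frame of board between 0.027 and 0.0325 m and y of house in the frame of board between 0.027 and 0.0325 m and y of gable in the frame of board above 0.085 m and angle between the x axis of house and the x axis of board, either way round below 0.05 rad and contact force between house and the fingers below 0.05 N and linear speed of house below 0.01 m/s and angular speed of house below 0.1 rad/s); the robot touches nothing.
It fails at once if the house pressed or knocked against the board, the ledge or the side stop with more than 20 N (contact force between house and board above 20 N or contact force between house and ledge above 20 N or contact force between house and side_stop above 20 N).
It fails at once if a bystander moved more than 15 mm (distance of any of fruit_plaque, cup, jar from where it was at the start of the episode above 0.015 m).
It also fails if it takes over 64 s, if anything falls off the work surface, if the arm or the gripper's body presses on something with over 40 N, if the wrist force passes 120 N, or if a joint passes its speed limit or range.

## Working session

There is one attempt and no reset: what is moved stays moved. The work goes in short steps, Python scripts to look and compute and a tool call to move; the robot and the scene stay as the last step left them, time stands still between calls to the robot, and variables do not carry over. Pictures are saved under pics/ and viewed, at most 10 in all, crops included, and the job is handed in when it is done.

Besides the shell and the picture viewer there is one more tool, called after "Request:" as name([rows], argument=value, ...), one row to a line, values as JSON. arm_command: Moves the arm, as the interface text tells. Its arguments: {"type":"object","properties":{"translation":{"type":"array","items":{"type":"array","items":{"type":"number"}}},"yaw":{"type":"array","items":{"type":"number"}},"fingers":{"type":"number"},"newtons":{"type":"number"}},"required":["translation","yaw"]}

```bash
mkdir -p pics; cat > h.py <<'E'
import numpy as np, cv2
from station import r, cams, workorder
def snap(n):
    s=cams.snapshot(n); f=s["frame"]; h=f.shape[0]
    fl=h/2/np.tan(np.radians(s["fov_y"])/2)
    s["K"]=np.array([[fl,0,s["cx"]],[0,fl,s["cy"]],[0,0,1.]]); s["D"]=np.array(s["distortion"],float); s["T"]=np.array(s["cam_to_world"]); return s
def rays(s,px):
    p=cv2.undistortPoints(np.array(px,float).reshape(-1,1,2),s["K"],s["D"]).reshape(-1,2)
    d=np.c_[p,np.ones(len(p))]@s["T"][:3,:3].T
    return s["T"][:3,3],d
def onz(s,px,z):
    o,d=rays(s,px); return o+d*((z-o[2])/d[:,2])[:,None]
def proj(s,P):
    Ti=np.linalg.inv(s["T"]); rv,_=cv2.Rodrigues(Ti[:3,:3])
    return cv2.projectPoints(np.array(P,float).reshape(-1,1,3),rv,Ti[:3,3],s["K"],s["D"])[0].reshape(-1,2)
def tri(s1,p1,s2,p2):
    o1,d1=rays(s1,[p1]); o2,d2=rays(s2,[p2]); d1=d1[0];d2=d2[0]
    A=np.c_[d1,-d2]; t=np.linalg.lstsq(A,o2-o1,rcond=None)[0]
    a=o1+d1*t[0]; b=o2+d2*t[1]; return (a+b)/2,np.linalg.norm(a-b)
E
python3 - <<'E'
from h import *
for n in("scene","top"):
    s=snap(n); cv2.imwrite(f"pics/{n}0.png",s["frame"]); print(n,s["T"].round(3).tolist(),s["K"][0,0],s["D"])
print(r.get_obs())
E
```

```text
scene [[-0.492, 0.509, -0.707, 0.992], [0.87, 0.309, -0.383, 0.398], [0.023, -0.804, -0.595, 0.441], [0.0, 0.0, 0.0, 1.0]] 371.3926729967873 [-0.08608952  0.          0.          0.          0.        ]
top [[0.021, -0.989, 0.146, 0.436], [-1.0, -0.02, 0.01, 0.129], [-0.007, -0.146, -0.989, 0.749], [0.0, 0.0, 0.0, 1.0]] 380.4708691644193 [-0.02518724  0.          0.          0.          0.        ]
{'clock': 0.1, 'qpos': array([-8.76393551e-01,  3.85479373e-01,  6.77986910e-03, -4.03579900e-04,
       -1.19401072e+00, -2.58591834e-01]), 'qd': array([ 0.00139879, -0.00175202,  0.00329923,  0.00280614,  0.00107897,
        0.00020607]), 'effort': array([-2.71671581e-05, -3.91690922e+01,  1.87935090e+01,  4.23192233e+00,
        1.34697289e-02, -8.22777724e-05]), 'eef_pos': array([ 0.26362101, -0.5660975 ,  0.22158063]), 'eef_rot': array([-2.16112332e-01,  9.76368019e-01,  9.36382919e-04, -2.72253763e-04]), 'force': array([-0.60204743,  0.33642814,  0.68875667]), 'wrist_torque': array([ 0.03815094, -0.05496007, -0.03211943]), 'gripper_force': 0.0, 'finger_gap': 1.0021571935358713}
```

View pics/top0.png

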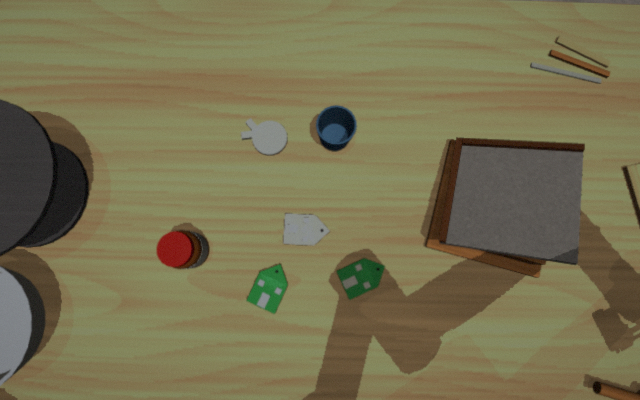

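View pics/scene0.png

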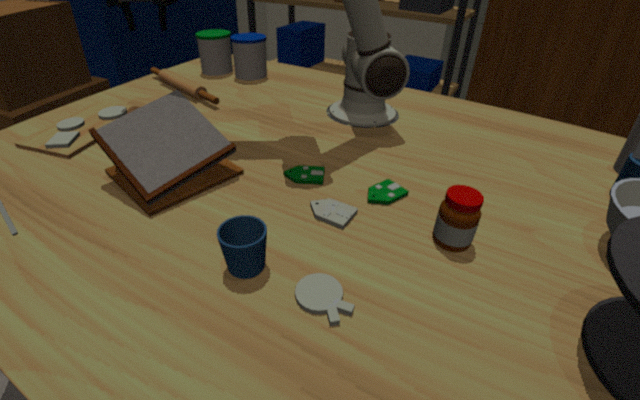

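House look-alikes in the top view: the pale house at (305,229), green houses at (268,288) and (360,277), and the round fruit plaque at (267,137). There are also pale tiles on the far tray, at (60,138) in the scene view. By the description I choose the pale one at (305,229), whose roof points right in the image. In the top view the ledge is the strip at the left of the board (~450,195), the side stop is at the top (~520,145), and the locating corner is near (458,146).

```bash
python3 - <<'E'
from h import *
s=snap("top"); f=s["frame"]
hsv=cv2.cvtColor(f,cv2.COLOR_BGR2HSV)
m=((hsv[...,1]<60)&(hsv[...,2]>110)).astype(np.uint8); w=np.zeros_like(m); w[200:260,270:340]=1
m=cv2.morphologyEx(m*w,cv2.MORPH_CLOSE,np.ones((5,5)))
c=max(cv2.findContours(m,0,1)[0],key=cv2.contourArea)
P=onz(s,c.reshape(-1,2),.012)[:,:2]
print("minrect",cv2.minAreaRect(P.astype(np.float32)))
a=cv2.approxPolyDP(c,3,True).reshape(-1,2); print(a.tolist(),onz(s,a,.012).round(4).tolist())
A=cv2.resize(f[130:280,420:600],None,fx=3,fy=3,interpolation=2)
B=cv2.resize(f[205:255,275:335],None,fx=4,fy=4,interpolation=2)
I=np.zeros((450,790,3),np.uint8); I[:,:540]=np.clip(A*1.6,0,255); I[:200,545:785]=B
cv2.imwrite("pics/crop1.png",I)
g=snap("scene")["frame"]; cv2.imwrite("pics/crop2.png",np.clip(cv2.resize(g[85:220,80:250],None,fx=4,fy=4,interpolation=2)*1.5,0,255).astype(np.uint8))
from scipy.spatial.transform import Rotation as R
print(R.from_quat(r.get_obs()["eef_rot"]).as_matrix().round(3))
E
```

```text
minrect ((0.48769423365592957, 0.147003173828125), (0.08893164992332458, 0.06057086959481239), 88.22134399414062)
[[284, 215], [283, 243], [313, 245], [329, 231], [316, 215]] [[0.5142, 0.1907, 0.012], [0.46, 0.1909, 0.012], [0.4574, 0.133, 0.012], [0.4849, 0.1026, 0.012], [0.5155, 0.1284, 0.012]]
[[-0.907 -0.422 -0.001]
 [-0.422  0.907  0.001]
 [ 0.     0.001 -1.   ]]
```

View pics/crop1.png

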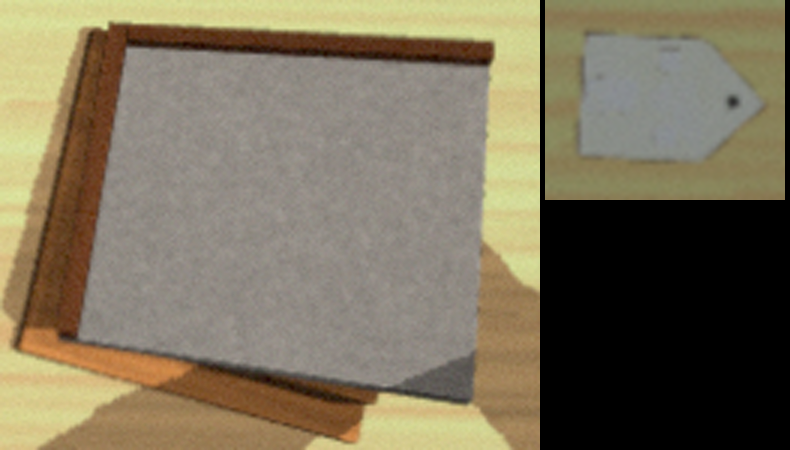

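View pics/crop2.png

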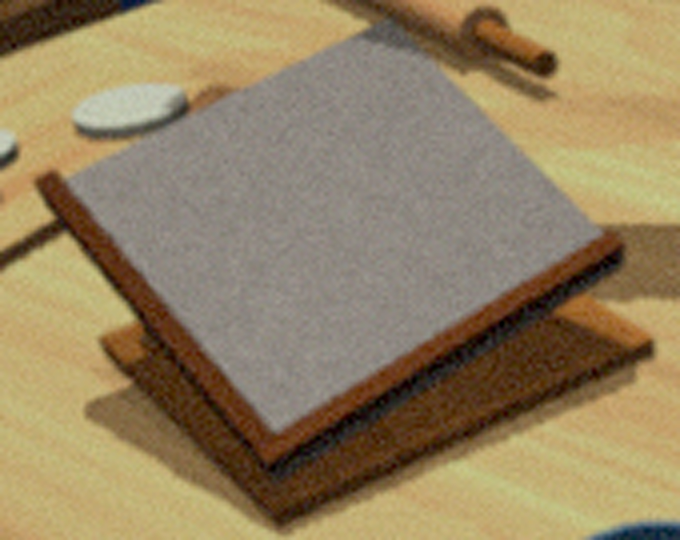

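Crop 1 confirms the pale house with its chimney hole, roof right. In full top pixels the board corners are: origin (462,145.7), ledge end (446.7,243.3), stop end (583.3,151.7), far corner (577.3,264). Crop 2 puts the origin at about (148,193) in the scene view.

```bash
python3 - <<'E'
from h import *
from scipy.spatial.transform import Rotation as R
from scipy.optimize import least_squares
s=snap("top"); g=snap("scene")
px=np.array([[462,145.7],[446.7,243.3],[583.3,151.7],[577.3,264]])
sx,sy=np.sin(np.radians([10,24]))
zs=.034+np.array([0,.2*sx,.2*sy,.2*(sx+sy)])
P=np.array([onz(s,[p],z)[0] for p,z in zip(px,zs)]); print(P.round(4).tolist())
def frame(a):
    x=np.array([np.cos(a)*np.cos(np.radians(10)),np.sin(a)*np.cos(np.radians(10)),sx])
    z0=np.array([0,0,1.])
    # y: unit, perp to x, z comp sy
    u=np.cross(z0,x); u/=np.linalg.norm(u); v=np.cross(u,x)*1.0  # perp to x
    v=v if v[2]>0 else -v
    k=sy/v[2]; y=k*v+np.sqrt(1-k*k)*u
    return np.c_[x,y,np.cross(x,y)]
loc=np.array([[0,0,0],[.2,0,0],[0,.2,0],[.2,.2,0]])
fun=lambda q:(np.r_[[q[0],q[1],.034]]+loc@frame(q[2]).T-P)[:,:2].ravel()
q=least_squares(fun,[P[0,0],P[0,1],np.pi]).x
B=frame(q[2]); o=np.array([q[0],q[1],.034]); print("o",o.round(4),"yaw",np.degrees(q[2]),"res mm",(fun(q)*1e3).round(1)); print(B.round(3))
np.savez("board.npz",B=B,o=o)
print("scene px",proj(g,o+loc@B.T).round(1).tolist())
Rt=R.from_quat(r.get_obs()["eef_rot"]).as_matrix()
print("board x heading",np.degrees(np.arctan2(B[1,0],B[0,0])),"y heading",np.degrees(np.arctan2(B[1,1],B[0,1])),"grad heading",np.degrees(np.arctan2(-B[1,2],-B[0,2])))
print("tool y heading",np.degrees(np.arctan2(Rt[1,1],Rt[0,1])))
def tool(d): return (Rt.T@np.array(d)).round(4)
hp=np.array([.4875,.154,.0]); print("to house grip (y=+8)",tool(hp-r.get_obs()["eef_pos"]))
E
```

```text
[[0.6542, -0.1527, 0.034], [0.4634, -0.1051, 0.0687], [0.6235, -0.3319, 0.1153], [0.4316, -0.282, 0.1501]]
o [ 0.6542 -0.1524  0.034 ] yaw 165.62523319069842 res mm [ 0.1  0.3 -0.   1.6 -0.6 -0.4  0.6 -1.5]
[[-0.954 -0.157  0.256]
 [ 0.244 -0.9    0.361]
 [ 0.174  0.407  0.897]]
scene px [[148.5, 195.2], [231.6, 144.5], [93.6, 129.2], [176.2, 88.4]]
board x heading 165.62523319069842 y heading -99.87208085907797 grad heading -125.32708258113986
tool y heading 114.96669665768317
to house grip (y=+8) [-0.5069  0.5585  0.2226]
```

Request:
arm_command([
  [0,0,0],
  [0,0,0],
  [0,0,0],
  [0,0,0],
  [0,0,0],
  [0,0,0],
  [0,0,0],
  [0,0,0],
], yaw=[-8,-8,-8,-8,-8,-8,-8,-8], fingers=1, newtons=6)

```text
clock: 1.1
eef_pos: [0.2638, -0.5665, 0.2224]
eef_rot: [-0.703, 0.711, 0.0, 0.0]
force: [1.0, 0.9, -0.5]
finger_gap: 0.999
gripper_force: 0.0
```

Request:
arm_command([
  [-0.036,-0.0105,0],
  [-0.036,-0.0105,0],
  [-0.036,-0.0105,0],
  [-0.036,-0.0105,0],
  [-0.036,-0.0105,0],
  [-0.036,-0.0105,0],
  [-0.036,-0.0105,0],
  [-0.036,-0.0105,0],
  [-0.036,-0.0105,0],
  [-0.036,-0.0105,0],
], yaw=[0,0,0,0,0,0,0,0,0,0])

```text
clock: 2.1
eef_pos: [0.3755, -0.2071, 0.2228]
eef_rot: [-0.701, 0.713, -0.0, 0.0]
force: [1.0, -0.0, 1.2]
finger_gap: 1.0
gripper_force: 0.0
```

Request:
arm_command([
  [-0.036,-0.0105,0],
  [-0.036,-0.0105,0],
  [-0.036,-0.0105,0],
  [-0.036,-0.0105,0],
  [-0.036,-0.0105,0],
  [-0.036,-0.0105,0],
  [-0.036,-0.0105,0],
  [-0.036,-0.0105,0],
  [-0.036,-0.0105,0],
  [0,0,0],
], yaw=[0,0,0,0,0,0,0,0,0,0])

```text
clock: 3.1
eef_pos: [0.477, 0.1172, 0.2224]
eef_rot: [-0.702, 0.712, -0.0, 0.001]
force: [-0.2, -0.4, -0.0]
finger_gap: 1.001
gripper_force: 0.0
```

```bash
cat > st.py <<'E'
from h import *
from scipy.spatial.transform import Rotation as R
b=np.load("board.npz"); B=b["B"]; o=b["o"]
def st():
    ob=r.get_obs(); Rt=R.from_quat(ob["eef_rot"]).as_matrix()
    print("t",round(ob["clock"],2),"p",ob["eef_pos"].round(4),"yh",np.degrees(np.arctan2(Rt[1,1],Rt[0,1])).round(2),"tilt",np.degrees(np.arccos(-Rt[2,2])).round(2),"F",ob["force"].round(2),"gap",round(ob["finger_gap"]*87,1),"gf",round(ob["gripper_force"],2))
    return ob,Rt
E
python3 -c "
from st import *
ob,Rt=st(); print(Rt.T@(np.array([.4875,.154,.05])-ob['eef_pos']), ob['qpos'].round(2))"
```

```text
t 3.1 p [0.477  0.1172 0.2224] yh 179.2 tilt 0.08 F [-0.23 -0.36 -0.04] gap 87.1 gf 0.0
[-0.03686903 -0.0097509   0.1724685 ] [ 0.57  0.16 -0.31  0.   -1.1  -0.59]
```

Request:
arm_command([
  [-0.018,-0.005,0],
  [-0.019,-0.005,0],
  [0,0,0.04],
  [0,0,0.04],
  [0,0,0.04],
  [0,0,0.03],
  [0,0,0.03],
  [0,0,0.02],
  [0,0,0.0165],
  [0,0,0],
], yaw=[0,0,0,0,0,0,0,0,0,0])

```text
clock: 4.1
eef_pos: [0.4852, 0.15, 0.0039]
eef_rot: [-0.7, 0.714, 0.0, -0.002]
force: [-0.5, -0.2, -0.3]
finger_gap: 0.998
gripper_force: 0.0
```

```bash
python3 -c "
from st import *
st(); s=snap('scene'); cv2.imwrite('pics/g1.png',cv2.resize(s['frame'][140:260,260:420],None,fx=4,fy=4))"
```

```text
t 4.1 p [0.4852 0.15   0.0039] yh 178.93 tilt 0.28 F [-0.47 -0.23 -0.27] gap 86.8 gf 0.0
```

View pics/g1.png

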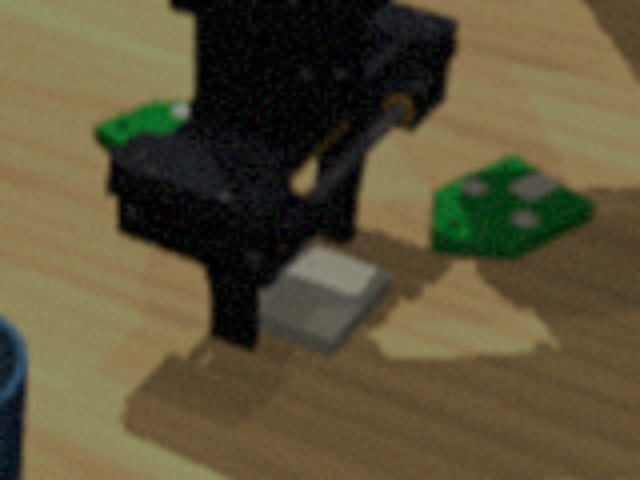

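The fingers straddle the house, one either side: front finger at (235,300) and back finger at (340,200) in the crop. Closing.

Request:
arm_command([
  [0,0,-0.0015],
  [0,0,0],
  [0,0,0],
  [0,0,0],
  [0,0,0],
  [0,0,0],
  [0,0,0],
  [0,0,0],
], yaw=[0,0,0,0,0,0,0,0], fingers=0.6, newtons=6)

```text
clock: 4.95
eef_pos: [0.4867, 0.1508, 0.0079]
eef_rot: [-0.701, 0.713, -0.0, 0.0]
force: [-0.8, -0.1, 3.6]
finger_gap: 0.687
gripper_force: 6.0
```

Request:
arm_command([
  [0,0,-0.005],
  [0,0,-0.01],
  [0,0,-0.02],
  [0,0,-0.03],
  [0,0,-0.04],
  [0,0,-0.04],
  [0,0,-0.04],
  [0,0,-0.02],
  [0,0,0],
  [0,0,0],
], yaw=[0,0,0,0,0,0,0,0,0,0])

```text
clock: 5.95
eef_pos: [0.4854, 0.1503, 0.2121]
eef_rot: [-0.701, 0.714, 0.001, -0.0]
force: [-0.7, -1.2, -1.8]
finger_gap: 0.688
gripper_force: 6.0
```

```bash
python3 -c "
from st import *
st(); s=snap('scene'); cv2.imwrite('pics/g2.png',cv2.resize(s['frame'][20:240,260:440],None,fx=2.7,fy=2.7))"
```

```text
t 5.95 p [0.4854 0.1503 0.2121] yh 178.94 tilt 0.07 F [-0.65 -1.18 -1.76] gap 59.9 gf 5.99
```

View pics/g2.png

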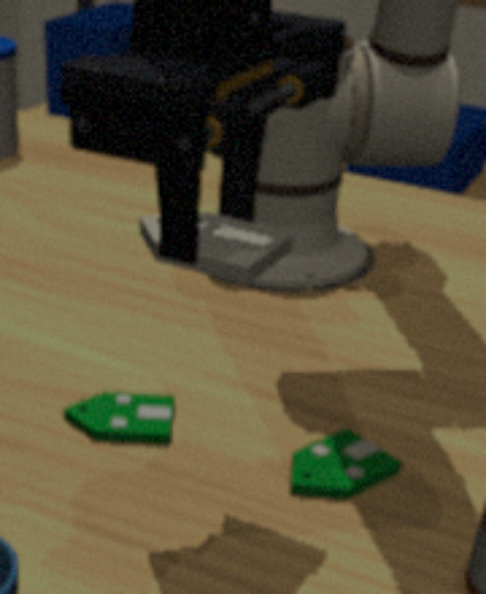

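Gripped and lifted: in the crop the house hangs about level between the fingers at (215,240), roof left. Working out the move over the board.

```bash
python3 -c "
from st import *
ob,Rt=st(); T=o+B@np.array([.072,.070,0]); print('target board pt',T)
yaw=22
R2=Rt@R.from_euler('z',yaw,degrees=True).as_matrix(); print('new yh',np.degrees(np.arctan2(R2[1,1],R2[0,1])))
print('after yaw, tool delta',(R2.T@(T-ob['eef_pos'])).round(4))
print('house y dir in board',(B.T@-R2[:,0]*-1).round(3))"
```

```text
t 6.0 p [0.4851 0.15   0.2112] yh 178.94 tilt 0.18 F [-0.46 -0.08 -0.98] gap 59.8 gf 5.99
target board pt [ 0.57459085 -0.19777183  0.07497423]
new yh 156.93839403921731
after yaw, tool delta [ 0.2846 -0.2189  0.1363]
house y dir in board [ 0.149  0.89  -0.43 ]
```

Request:
arm_command([
  [0,0,0],
  [0,0,0],
  [0,0,0],
  [0,0,0],
], yaw=[5.5,5.5,5.5,5.5])

```text
clock: 6.4
eef_pos: [0.4852, 0.15, 0.2103]
eef_rot: [-0.55, 0.835, 0.0, -0.002]
force: [-1.0, -0.2, -0.9]
finger_gap: 0.69
gripper_force: 6.0
```

Request:
arm_command([
  [0.0285,-0.022,0],
  [0.0285,-0.022,0],
  [0.0285,-0.022,0],
  [0.0285,-0.022,0],
  [0.0285,-0.022,0],
  [0.0285,-0.022,0],
  [0.0285,-0.022,0],
  [0.0285,-0.022,0],
  [0.0285,-0.022,0],
  [0.0285,-0.022,0],
], yaw=[0,0,0,0,0,0,0,0,0,0])

```text
clock: 7.4
eef_pos: [0.5763, -0.1991, 0.2099]
eef_rot: [-0.552, 0.834, 0.002, -0.002]
force: [0.8, -0.7, -1.6]
finger_gap: 0.687
gripper_force: 6.0
```

Request:
arm_command([
  [0,0,0.02],
  [0,0,0.02],
  [0,0,0.02],
  [0,0,0],
  [0,0,0],
], yaw=[0,0,0,0,0])

```text
clock: 7.9
eef_pos: [0.5766, -0.1978, 0.1512]
eef_rot: [-0.552, 0.834, 0.001, -0.001]
force: [-0.4, -0.6, -0.8]
finger_gap: 0.689
gripper_force: 6.0
```

```bash
python3 -c "
from st import *
ob,Rt=st(); T=o+B@np.array([.072,.070,0]); print('tool delta to board pt',(Rt.T@(T-ob['eef_pos'])).round(4))
s=snap('scene'); cv2.imwrite('pics/g3.png',cv2.resize(s['frame'][20:220,50:270],None,fx=3,fy=3))"
```

```text
t 7.9 p [ 0.5766 -0.1978  0.1512] yh 156.98 tilt 0.19 F [-0.44 -0.62 -0.82] gap 59.9 gf 6.0
tool delta to board pt [0.0006 0.0017 0.0762]
```

View pics/g3.png

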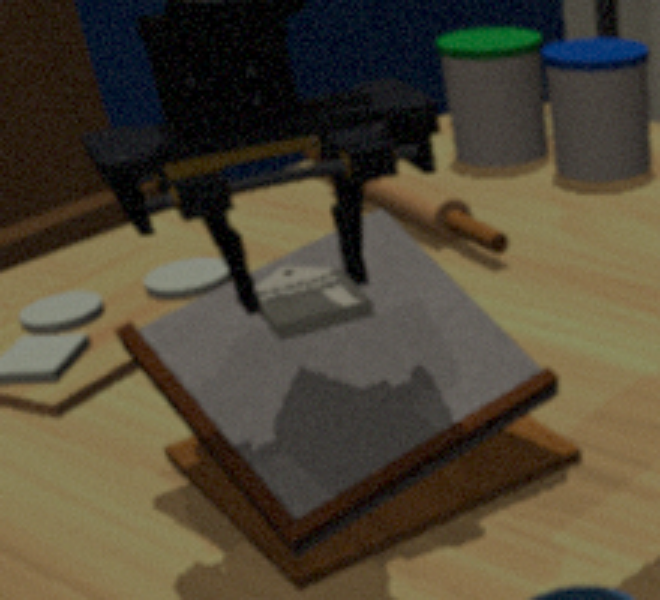

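The house is level above the board, with the gable hole at (290,272) in the crop pointing uphill. Lowering, so that the gable touches first and the house pivots in a lighter grip.

Request:
arm_command([
  [0,0,0.015],
  [0,0,0.015],
  [0,0,0.01],
  [0,0,0.004],
  [0,0,0.003],
  [0,0,0.003],
  [0,0,0.003],
], yaw=[0,0,0,0,0,0,0], newtons=4.5)

```text
clock: 8.65
eef_pos: [0.5779, -0.1978, 0.1002]
eef_rot: [-0.552, 0.834, -0.001, 0.001]
force: [-0.3, 0.4, -1.4]
finger_gap: 0.689
gripper_force: 4.5
```

```bash
python3 -c "
from st import *
ob,Rt=st(); T=o+B@np.array([.072,.070,0]); print('tool delta to board pt',(Rt.T@(T-ob['eef_pos'])).round(4))"
```

```text
t 8.65 p [ 0.5779 -0.1978  0.1002] yh 156.98 tilt 0.1 F [-0.31  0.38 -1.44] gap 59.9 gf 4.5
tool delta to board pt [0.0013 0.0031 0.0252]
```

Request:
arm_command([
  [0,0,0.002],
  [0,0,0.002],
  [0,0,0.002],
  [0,0,0.001],
  [0,0,0],
  [0,0,0],
], yaw=[0,0,0,0,0,0])

```text
clock: 9.25
eef_pos: [0.5772, -0.1978, 0.0925]
eef_rot: [-0.552, 0.834, 0.0, -0.0]
force: [0.3, -0.1, -0.9]
finger_gap: 0.686
gripper_force: 4.5
```

```bash
python3 -c "
from st import *
ob,Rt=st(); T=o+B@np.array([.072,.070,0]); print('tool delta to board pt',(Rt.T@(T-ob['eef_pos'])).round(4))
s=snap('scene'); cv2.imwrite('pics/g4.png',cv2.resize(s['frame'][70:200,80:240],None,fx=4,fy=4))"
```

```text
t 9.25 p [ 0.5772 -0.1978  0.0925] yh 156.96 tilt 0.01 F [ 0.25 -0.09 -0.88] gap 59.6 gf 4.5
tool delta to board pt [0.001  0.0024 0.0175]
```

View pics/g4.png

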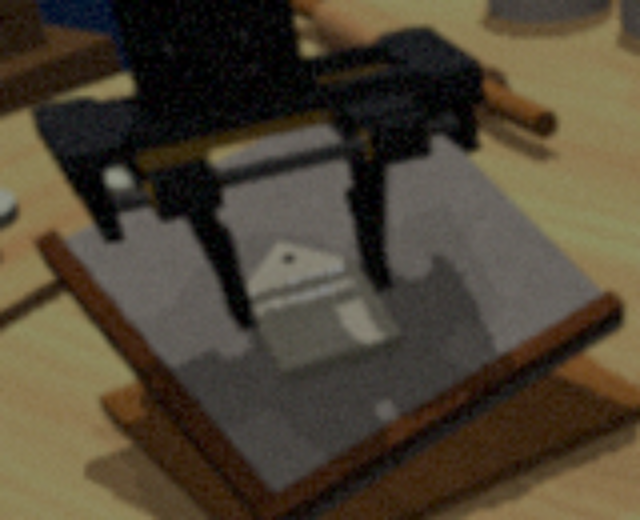

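The house has pivoted in the pads and is now tilting with the board: roof at (290,258), foot edge at (330,355). Lowering on in 1 mm rows.

Request:
arm_command([
  [0,0,0.001],
  [0,0,0.001],
  [0,0,0.001],
  [0,0,0.001],
  [0,0,0],
], yaw=[0,0,0,0,0])

```text
clock: 9.8
eef_pos: [0.5774, -0.1978, 0.0886]
eef_rot: [-0.552, 0.834, -0.0, 0.0]
force: [0.7, -0.1, -1.2]
finger_gap: 0.687
gripper_force: 4.5
```

Request:
arm_command([
  [0,0,0.001],
  [0,0,0.001],
  [0,0,0],
], yaw=[0,0,0])

```text
clock: 10.1
eef_pos: [0.5777, -0.1979, 0.0868]
eef_rot: [-0.552, 0.834, -0.0, 0.0]
force: [0.7, 0.0, 1.4]
finger_gap: 0.688
gripper_force: 4.5
```

```bash
python3 -c "
from st import *
ob,Rt=st(); T=o+B@np.array([.072,.070,0]); print('tool delta to board pt',(Rt.T@(T-ob['eef_pos'])).round(4)); p=B.T@(ob['eef_pos']-o); print('tcp in board',p.round(4)); print('slopes tool x,y mm per mm', [(Rt[:,i]@B[:,2]/B[2,2]).round(3) for i in (0,1)])"
```

```text
t 10.1 p [ 0.5777 -0.1979  0.0868] yh 156.98 tilt 0.06 F [0.74 0.02 1.39] gap 59.9 gf 4.52
tool delta to board pt [0.0011 0.0029 0.0118]
tcp in board [0.0711 0.0744 0.0114]
slopes tool x,y mm per mm [np.float64(-0.482), np.float64(-0.106)]
```

The upward force rose by about 2.5 N, so the board now carries the house. Releasing.

Request:
arm_command([
  [0,0,0],
  [0,0,0],
  [0,0,0],
  [0,0,0],
  [0,0,0],
  [0,0,0],
  [0,0,0],
  [0,0,0],
], yaw=[0,0,0,0,0,0,0,0], fingers=0.85)

```text
clock: 10.9
eef_pos: [0.5772, -0.1978, 0.0865]
eef_rot: [-0.552, 0.834, 0.0, 0.0]
force: [-0.3, 0.0, -1.4]
finger_gap: 0.85
gripper_force: 0.0
```

Request:
arm_command([
  [0,0,-0.01],
  [0,0,-0.02],
  [0,0,-0.03],
  [0,0,-0.04],
  [0,0,0],
  [0,0,0],
], yaw=[0,0,0,0,0,0], fingers=0, newtons=30)

```text
clock: 11.5
eef_pos: [0.5779, -0.1978, 0.1886]
eef_rot: [-0.552, 0.834, -0.001, 0.002]
force: [-1.3, 1.0, -0.8]
finger_gap: 0.391
gripper_force: 0.0
```

```bash
python3 -c "
from st import *
st(); s=snap('scene'); cv2.imwrite('pics/g5.png',cv2.resize(s['frame'][70:210,70:250],None,fx=4,fy=4)); cv2.imwrite('pics/raw5.png',s['frame'])"
```

```text
t 11.5 p [ 0.5779 -0.1978  0.1886] yh 156.96 tilt 0.21 F [-1.26  1.   -0.8 ] gap 34.0 gf 0.0
```

View pics/g5.png

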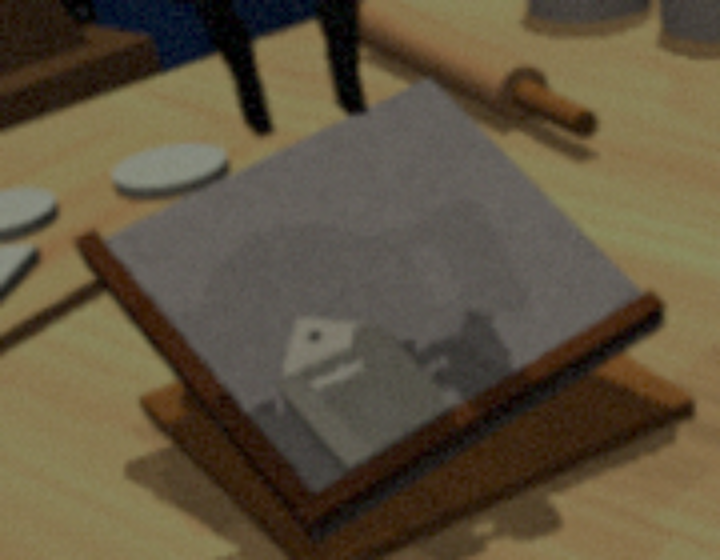

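The house slid down and lies with its foot along the ledge, roof uphill. In the crop, gable (305,318), eaves (283,378) and (362,322), short of the side stop. I'll get its board coordinates.

```bash
cat >> st.py <<'E'
def onb(s,px,z):
    oo,d=rays(s,px); n=B[:,2]; t=((o+n*z-oo)@n)/(d@n); return ((oo+d*t[:,None]-o)@B*1e3).round(1)
E
python3 -c "
from st import *
s=snap('scene'); c=np.array([[305,318],[283,378],[362,322],[345,470],[450,398]])/4+70
print(onb(s,c,.012).tolist())
ob,Rt=st(); 
for q in ([.105,.025,.004],[.105,.025,.03]):
  T=o+B@np.array(q); print(T.round(4))
Y=15; print('qpos6',ob['qpos'].round(2))
"
```

```text
[[51.9, 84.0, 12.0], [24.2, 59.7, 12.0], [72.3, 65.4, 12.0], [18.1, -1.8, 12.0], [79.7, 2.0, 12.0]]
t 11.6 p [ 0.5766 -0.1976  0.186 ] yh 156.96 tilt 0.08 F [ 0.37 -0.52 -1.01] gap 25.7 gf 0.0
[ 0.5512 -0.1478  0.066 ]
[ 0.5578 -0.1384  0.0893]
qpos6 [-0.07  0.39 -0.08 -0.   -1.1  -0.34]
```

The house spans about x = 19 to 79 mm, so its stop side is about 19 mm clear of the stop. Next: turn the closed fingers so their side face is parallel to the wall and go to x = 105, y = 22.

Request:
arm_command([
  [0,0,0],
  [0,0,0],
  [0,0,0],
  [0,0,0],
  [0,0,0],
  [0,0,0],
  [0,0,0],
  [0,0,0],
  [0,0,0],
  [0,0,0],
], yaw=[8.15,8.15,8.15,8.15,8.15,8.15,8.15,8.15,8.15,8], fingers=0)

```text
clock: 12.6
eef_pos: [0.5764, -0.1977, 0.1849]
eef_rot: [0.128, 0.992, -0.0, -0.002]
force: [-0.0, 0.5, -0.4]
finger_gap: 0.007
gripper_force: 0.0
```

```bash
python3 -c "
from st import *
ob,Rt=st(); T=o+B@np.array([.105,.022,0]); T[2]+=.0135
print('tool delta',(Rt.T@(T-ob['eef_pos'])).round(4),'slopes',[(-Rt[:,i]@B[:,2]/B[2,2]).round(3) for i in (0,1)], 'tool x in board',(B.T@Rt[:,0]).round(3))"
```

```text
t 12.6 p [ 0.5764 -0.1977  0.1849] yh 75.28 tilt 0.19 F [-0.    0.5  -0.41] gap 0.6 gf 0.0
tool delta [0.0376 0.043  0.1103] slopes [np.float64(0.17), np.float64(-0.461)] tool x in board [ 0.985 -0.076 -0.153]
```

Request:
arm_command([
  [0.019,0.0215,0],
  [0.0186,0.0215,0],
  [0,0,0.03],
  [0,0,0.03],
  [0,0,0.025],
  [0,0,0.015],
  [0,0,0.008],
  [0,0,0],
], yaw=[0,0,0,0,0,0,0,0])

```text
clock: 13.4
eef_pos: [0.5503, -0.1468, 0.0768]
eef_rot: [0.125, 0.992, -0.0, -0.002]
force: [-0.2, -1.0, -0.6]
finger_gap: 0.004
gripper_force: 0.0
```

Request:
arm_command([
  [0,0,0.001],
  [0,0,0.001],
  [0,0,0],
  [0,0,0],
], yaw=[0,0,0,0])

```text
clock: 13.8
eef_pos: [0.5518, -0.1468, 0.0772]
eef_rot: [0.125, 0.992, 0.0, 0.001]
force: [-0.3, -0.1, 0.0]
finger_gap: 0.006
gripper_force: 0.0
```

```bash
python3 -c "
from st import *
ob,Rt=st(); print('tcp board',(B.T@(ob['eef_pos']-o)).round(4))
s=snap('scene'); st(); cv2.imwrite('pics/g6.png',cv2.resize(s['frame'][60:210,70:270],None,fx=4,fy=4))"
```

```text
t 13.8 p [ 0.5518 -0.1468  0.0772] yh 75.62 tilt 0.07 F [-0.26 -0.08  0.01] gap 0.5 gf 0.0
tcp board [0.1066 0.0286 0.0145]
t 13.85 p [ 0.5517 -0.1468  0.0771] yh 75.62 tilt 0.05 F [-0.61 -0.11 -0.96] gap 0.5 gf 0.0
```

View pics/g6.png

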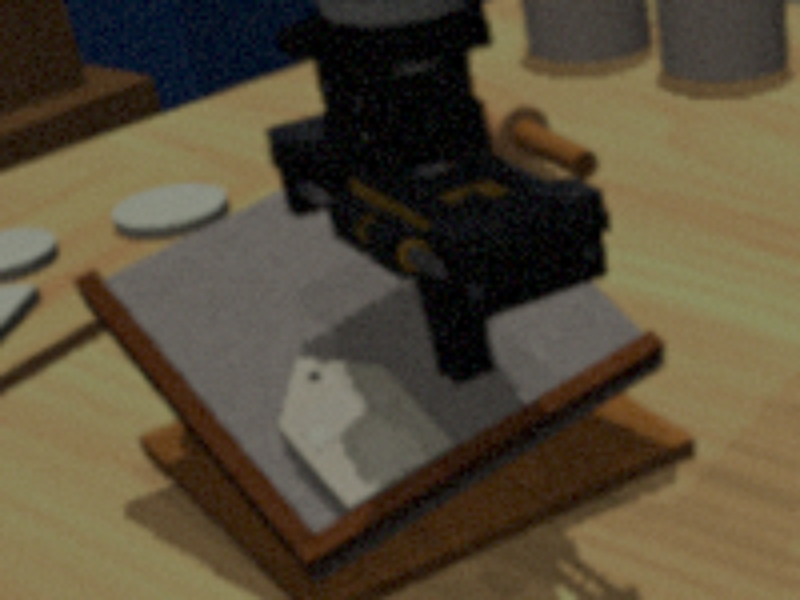

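The fingers stand beside the house: tip at (465,375), right wall near (420,400), foot along the ledge. That was my last picture, so I'll go by numbers from here. Probing down to find the board's surface height.

Request:
arm_command([
  [0,0,0.001],
  [0,0,0.001],
  [0,0,0.001],
  [0,0,0],
], yaw=[0,0,0,0])

```text
clock: 14.25
eef_pos: [0.5514, -0.1468, 0.0733]
eef_rot: [0.125, 0.992, -0.0, -0.0]
force: [-0.0, -0.1, -0.7]
finger_gap: 0.004
gripper_force: 0.0
```

Request:
arm_command([
  [0,0,0.001],
  [0,0,0.001],
  [0,0,0],
], yaw=[0,0,0])

```text
clock: 14.55
eef_pos: [0.5514, -0.1468, 0.0713]
eef_rot: [0.125, 0.992, -0.0, -0.0]
force: [-0.6, 1.2, 0.1]
finger_gap: 0.004
gripper_force: 0.0
```

Request:
arm_command([
  [0,0,0.001],
  [0,0,0],
], yaw=[0,0])

```text
clock: 14.75
eef_pos: [0.5514, -0.1468, 0.0704]
eef_rot: [0.125, 0.992, 0.0, -0.0]
force: [0.1, -0.3, 0.1]
finger_gap: 0.01
gripper_force: 0.0
```

Request:
arm_command([
  [0,0,0.001],
  [0,0,0],
], yaw=[0,0])

```text
clock: 14.95
eef_pos: [0.5514, -0.1468, 0.0694]
eef_rot: [0.125, 0.992, 0.0, -0.0]
force: [-0.1, 0.8, -0.3]
finger_gap: 0.01
gripper_force: 0.0
```

Request:
arm_command([
  [0,0,0.001],
  [0,0,0],
], yaw=[0,0])

```text
clock: 15.15
eef_pos: [0.5514, -0.1468, 0.0684]
eef_rot: [0.125, 0.992, 0.0, -0.0]
force: [-0.1, 0.0, -0.1]
finger_gap: 0.005
gripper_force: 0.0
```

No contact yet, with the tip about 5 mm above the board at the wall, which is good. Pushing down the slope of the ledge direction.

Request:
arm_command([
  [-0.004,0,0.0007],
  [-0.004,0,0.0007],
  [-0.004,0,0.0007],
  [-0.002,0,0.0004],
  [-0.002,0,0.0003],
  [-0.002,0,0.0004],
  [-0.002,0,0.0003],
  [-0.002,0,0.0004],
  [-0.002,0,0.0003],
  [-0.002,0,0.0004],
], yaw=[0,0,0,0,0,0,0,0,0,0])

```text
clock: 16.15
eef_pos: [0.5768, -0.1533, 0.0639]
eef_rot: [0.125, 0.992, -0.0, -0.0]
force: [-0.6, -0.4, 1.1]
finger_gap: 0.006
gripper_force: 0.2
```

```bash
python3 -c "
from st import *
ob,Rt=st(); print('tcp board',(B.T@(ob['eef_pos']-o)).round(4),'F board',(B.T@ob['force']).round(2))
F=[]
for i in range(6):
  s=snap('top'); F.append(B.T@r.get_obs()['force'])
print(np.array(F).round(2).tolist()); cv2.imwrite('pics/t.png',s['frame'])"
```

```text
t 16.15 p [ 0.5768 -0.1533  0.0639] yh 75.62 tilt 0.01 F [-0.59 -0.35  1.1 ] gap 0.5 gf 0.18
tcp board [0.0789 0.0251 0.0067] F board [0.67 0.86 0.71]
[[-0.39, -0.05, 0.17], [0.47, -0.23, -0.44], [-0.5, 0.66, -0.1], [-0.43, 0.7, 0.07], [-0.11, -0.56, 1.03], [0.95, -0.03, -0.7]]
```

Request:
arm_command([
  [-0.001,0,0.0002],
  [-0.001,0,0.0002],
  [-0.001,0,0.0001],
  [-0.001,0,0.0002],
  [-0.001,0,0.0002],
  [-0.001,0,0.0001],
  [0,0,0],
], yaw=[0,0,0,0,0,0,0])

```text
clock: 17.15
eef_pos: [0.5827, -0.1548, 0.0629]
eef_rot: [0.125, 0.992, -0.0, 0.0]
force: [-0.3, 0.3, 0.0]
finger_gap: 0.004
gripper_force: 0.0
```

```bash
cat > f.py <<'E'
from st import *
F=[]
for i in range(8): snap('top'); ob=r.get_obs(); F.append(B.T@ob['force'])
print('tcp board',(B.T@(ob['eef_pos']-o)*1e3).round(2),'F mean',np.mean(F,0).round(2),'se',(np.std(F,0)/8**.5).round(2),'t',round(ob['clock'],2))
E
python3 f.py
```

```text
tcp board [72.87 25.18  6.81] F mean [-0.03 -0.12 -0.07] se [0.19 0.15 0.19] t 17.55
```

Request:
arm_command([
  [-0.0005,0,0.0001],
  [-0.0005,0,0.0001],
  [0,0,0],
], yaw=[0,0,0])

```text
clock: 17.85
eef_pos: [0.5834, -0.155, 0.0627]
eef_rot: [0.125, 0.992, -0.0, -0.0]
force: [-0.1, -0.3, 0.8]
finger_gap: 0.002
gripper_force: 0.2
```

```bash
python3 f.py
```

```text
tcp board [71.92 25.13  6.69] F mean [ 0.23  0.11 -0.07] se [0.15 0.2  0.15] t 18.25
```

Request:
arm_command([
  [-0.0005,0,0.0001],
  [-0.0005,0,0.0001],
  [0,0,0],
], yaw=[0,0,0])

```text
clock: 18.55
eef_pos: [0.5845, -0.1553, 0.0626]
eef_rot: [0.125, 0.992, 0.0, 0.0]
force: [-0.4, 0.0, -0.9]
finger_gap: 0.001
gripper_force: 0.2
```

```bash
python3 f.py
```

```text
tcp board [70.81 25.1   6.74] F mean [ 0.45  0.36 -0.39] se [0.18 0.17 0.09] t 18.95
```

Request:
arm_command([
  [-0.0005,0,0.0001],
  [0,0,0],
], yaw=[0,0])

```text
clock: 19.15
eef_pos: [0.5849, -0.1554, 0.0624]
eef_rot: [0.125, 0.992, 0.0, -0.0]
force: [-0.3, -0.0, -0.1]
finger_gap: 0.007
gripper_force: 0.2
```

```bash
python3 f.py
```

```text
tcp board [70.36 25.12  6.69] F mean [ 0.52 -0.14 -0.01] se [0.09 0.17 0.24] t 19.55
```

Request:
arm_command([
  [-0.0005,0,0.0001],
  [0,0,0],
  [0,0,0],
], yaw=[0,0,0])

```text
clock: 19.85
eef_pos: [0.5852, -0.1555, 0.0623]
eef_rot: [0.125, 0.992, 0.0, -0.0]
force: [-0.5, 0.6, 1.5]
finger_gap: 0.007
gripper_force: 0.5
```

Request:
arm_command([
  [-0.0005,0,0.0001],
  [0,0,0],
  [0,0,0],
], yaw=[0,0,0])

```text
clock: 20.15
eef_pos: [0.5854, -0.1556, 0.0621]
eef_rot: [0.125, 0.992, 0.0, -0.001]
force: [-2.5, 1.1, 1.9]
finger_gap: 0.009
gripper_force: 1.3
```

```bash
python3 f.py
```

```text
tcp board [69.74 25.09  6.46] F mean [3.06 0.19 1.14] se [0.16 0.1  0.17] t 20.55
```

Request:
arm_command([
  [-0.0005,0,0.0001],
  [0,0,0],
  [0,0,0],
], yaw=[0,0,0])

```text
clock: 20.85
eef_pos: [0.5855, -0.1556, 0.0621]
eef_rot: [0.125, 0.992, -0.0, -0.001]
force: [-4.9, 1.6, 3.0]
finger_gap: 0.004
gripper_force: 2.7
```

```bash
python3 f.py
```

```text
tcp board [69.64 25.09  6.4 ] F mean [5.29 0.64 2.14] se [0.21 0.13 0.11] t 21.25
```

It bears on the stop, at about 4.5 N per mm of commanded advance. A last small step to about 6 N, then hold.

Request:
arm_command([
  [-0.0002,0,0],
  [0,0,0],
  [0,0,0],
  [0,0,0],
  [0,0,0],
  [0,0,0],
  [0,0,0],
  [0,0,0],
], yaw=[0,0,0,0,0,0,0,0])

```text
clock: 22.05
eef_pos: [0.5855, -0.1556, 0.062]
eef_rot: [0.125, 0.992, 0.0, -0.001]
force: [-4.2, 1.5, 3.7]
finger_gap: 0.007
gripper_force: 2.9
```

```bash
python3 f.py
```

```text
tcp board [69.62 25.08  6.38] F mean [5.87 0.35 2.66] se [0.18 0.25 0.19] t 22.45
```

Held at about 5.9 N for over a second. Backing off up the slope, then up and clear.

Request:
arm_command([
  [-0.0,0,-0.0003],
  [0.001,0,-0.0002],
  [0.002,0,-0.0004],
  [0.005,0,-0.001],
  [0.01,0,-0.003],
  [0.01,0,-0.01],
  [0,0,-0.03],
  [0,0,-0.04],
  [0,0,-0.04],
  [0,0,0],
], yaw=[0,0,0,0,0,0,0,0,0,0])

```text
clock: 23.45
eef_pos: [0.5628, -0.1493, 0.195]
eef_rot: [0.124, 0.992, -0.0, 0.008]
force: [-0.0, 0.1, 0.8]
finger_gap: 0.006
gripper_force: 0.0
```

Request:
arm_command([
  [0.04,0,0],
  [0.04,0,0],
  [0.04,0,0],
  [0.02,0,0],
  [0,0,0],
], yaw=[0,0,0,0,0])

```text
clock: 23.95
eef_pos: [0.4209, -0.1137, 0.1878]
eef_rot: [0.125, 0.992, 0.0, 0.001]
force: [0.7, -0.1, 0.1]
finger_gap: 0.007
gripper_force: 0.0
```

```bash
python3 - <<'E'
from st import *
st()
# seated outline in both views vs mask of pale pixels
loc=np.array([[0,0],[60,0],[60,60],[30,90],[0,60]])*1e-3
for n in("top","scene"):
    s=snap(n); f=s["frame"]; hsv=cv2.cvtColor(f,cv2.COLOR_BGR2HSV)
    P=o+np.c_[loc,np.full(5,.012)]@B.T; q=proj(s,P); print(n,"pred",q.round(1).tolist())
    w=np.zeros(f.shape[:2],np.uint8); cv2.fillPoly(w,[q.astype(int)],1)
    w2=cv2.dilate(w,np.ones((25,25)))
    g=cv2.GaussianBlur(f,(3,3),0).astype(int); 
    m=(((g[...,0]>.5*(g[w>0][:,0].mean()+g[(w2>0)&(w==0)][:,0].mean())))&(w2>0)).astype(np.uint8)
    m=cv2.morphologyEx(m,cv2.MORPH_OPEN,np.ones((3,3)))
    c=max(cv2.findContours(m,0,1)[0],key=cv2.contourArea); a=cv2.approxPolyDP(c,2.5,True).reshape(-1,2)
    print(a.tolist(),onb(s,a,.012).tolist(),g[w>0].mean(0).round(),g[(w2>0)&(w==0)].mean(0).round())
E
```

```text
t 23.95 p [ 0.4209 -0.1137  0.1878] yh 75.66 tilt 0.08 F [ 0.7  -0.1   0.06] gap 0.6 gf 0.0
top pred [[461.7, 142.5], [457.1, 170.3], [492.1, 173.0], [512.2, 159.5], [495.9, 144.1]]
[[458, 169], [495, 172], [511, 158], [495, 145], [463, 143]] [[57.3, 1.2, 12.0], [57.7, 64.5, 12.0], [27.2, 87.7, 12.0], [2.0, 58.7, 12.0], [1.1, 2.6, 12.0]] [116. 129. 132.] [65. 82. 92.]
scene pred [[147.3, 192.0], [174.5, 175.4], [156.7, 155.3], [134.7, 153.0], [129.5, 170.8]]
[[121, 142], [118, 155], [147, 190], [186, 168], [186, 163], [168, 143], [149, 140]] [[23.4, 129.0, 12.0], [2.5, 104.9, 12.0], [1.9, 4.0, 12.0], [87.0, 0.8, 12.0], [94.0, 10.5, 12.0], [94.4, 72.3, 12.0], [69.0, 100.9, 12.0]] [111. 123. 126.] [50. 61. 74.]
```

The top view agrees with the seated outline to about 1 px and is square to about 0.02 rad: gable at (511,158) against (512,159.5) predicted. The robot is clear, so I'm handing in.

```bash
python3 -c "
from h import *
print(workorder.finish_job())"
```

```text
the job is handed in; nothing more can be done
None
```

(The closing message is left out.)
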